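# Queue turned parts by height for the profile projector

### The arm

A 7-joint arm with a two-finger parallel gripper is mounted at the origin on the work surface. World frame = base frame: x ahead of the robot, y to its left, z up, the work surface at z = 0. Lengths are in mm, angles in rad, forces in N, time in s.
With the tool pointing down it reaches from about 400 to 875 mm from the base axis. Payload 4.4 kg.
Tool frame: the origin (TCP) lies on the centre line of the jaws, within the pads' length; the fingertips stand 25 mm ahead of it and the grasp point (between the pads) lies 6 mm ahead of it (ctrl.finger_overhang is the distance from the TCP to the fingertips, in mm); z points along the fingers, y is the line along which they close (so a half turn about z gives the same grasp; the last joint's range is limited). The gripper opens to 85 mm and grips with 20 to 120 N. Pads are 22 mm wide; open, the fingers measure 114 mm over their backs; the gripper's body (76 mm by 85 mm) begins 54 mm behind the grasp point. The pads swing forward as they close: fully open they stand 13 mm farther back than shut.
Start: joints at [1.16, 0.628, 0.038, 1.517, -0.027, 0.996, -0.02], TCP at [219.732, -611.748, 256.313] pointing down, gripper open.
Joint ranges: [-3.06, 3.06], [-0.37, 2.12], [-1.25, 1.32], [0.18, 2.47], [-1.1, 4.24], [0.23, 1.98], [-2.94, 2.94]. Speed limits (rad/s): [2.57, 2.57, 3.14, 3.14, 3.14, 3.14, 3.14].

### API

Orientations are given as [roll, pitch, yaw] about the fixed x, y, z axes, in that order (R = Rz(yaw) Ry(pitch) Rx(roll)).
In Python, from cell import ctrl gives the robot as it stands. The module is installed in compiled form; this text tells all that it offers.
- The arm moves only by the tool play_rows, never from a script. Its argument "targets" is a list of rows, each a list of 5 numbers: the closure, from 0 (fully open) to 1 (shut), then the shift along the tool's x, y, z in cm, then the turn about the tool's z in degrees. In form: [[gripper, dx, dy, dz, spin], ...]. A call has 1 to 10 rows; each row is the pose to reach, as a shift and turn from the pose commanded when the call began, along the tool's axes at that moment; what a row does not reach only later rows make up. A row lasts 1/10 s, in which the tool goes at most 50 mm and 8.59 degrees, less where a joint would pass 70% of its speed; a pose out of reach is approached as far as the arm can. A call with a gripper value outside its range is refused whole. The fingers move at their own pace and stop on an object; the grip force is fixed at half the most. Time passes only in rows, so rows that repeat a pose let the fingers close. It gives the time, the measured TCP pose, the force, the opening and the grip force at its end, in the units of the state.
- ctrl.read_state(): the state, without advancing time (a new reading comes with each control period).
- ctrl.get_image(name): name is "scene" or "top" or "wrist"; returns (picture, depth): 480x640x3 uint8, red, green, blue; 480x640 float32, mm along the optical axis (not along the pixel's ray), 0 where there is no reading.
- ctrl.calibration(name): a dict with "vfov" (degrees; the focal length in pixels is half the picture's height over the tangent of half this angle, whatever the lens; pixels are square), "cx", "cy" (the principal point, pixels), "extrinsics" (4x4, takes a point from camera to world coordinates); the wrist camera has in their place "mount" (4x4, takes a point from camera to tool coordinates, whose origin is the TCP and whose axes are the flange's). Camera axes: x right, y down, z forward; pixel columns grow to the right and rows downward; lengths in mm; the calibration is good to about 2 mm. A picture is of the moment at which its call begins: read the wrist's pose just before it. calibration takes no time and is no camera call.
- ctrl.finish_job(): hands the job in; it is judged then, once.
Trained networks look in the newest picture that a camera, given by its name, has taken for a name from the list of things; names that differ only in an ending like _2 or _b are one class to them, and where a whole thing is asked for, a point or a joint stands for the part that bears it (a point fixed in the world has none). Each returns a list of dicts, best first, with "confidence" (0 to 1); they miss things now and then, are a little off and sometimes report something else, mostly with a low value. They report only what shows in the picture. A call takes as long as a camera call.
- ctrl.search_frame(camera, name): "bbox" ([left, top, right, bottom] in pixels, round what is visible of it).
- ctrl.trace(camera, name): "pixels" (480x640 bool, what is visible of it) and "bbox" ([left, top, right, bottom] in pixels, round what is visible of it).
The state is a dict: "clock": time; "qpos": joint angles; "qd": joint speeds; "tau": joint torques, N m; "eef_pos": TCP position; "tool_rot": TCP orientation; "force": force on the tool from outside, world axes, zero at the start; "torque": the same for the moment, N m; "width": finger opening in mm; "gripper_force": force on a finger pad.
Only numpy, scipy, OpenCV 4.12 (cv2) and the standard library are available. Lean on these libraries where they do the work, as an engineer would, in place of code of your own. Each camera call takes 0.05 s, during which the arm holds its last target. There are 200 camera calls.

### The job

Line up the four turned parts (brass, blue, steel and copper) for inspection on the profile projector: stand one upright in the middle of each round white mark on the dark rail, in order of height, with the shortest next to the green end block and the tallest next to the red one. Leave the black ring gauge where it is, and let go of everything at the end.

Things in the scene. Friction and masses are not known exactly. Their poses are not given: they have to be found in the camera images.
- brass_collar: Brass turned collar, plain cylinder 34 mm diameter, 26 mm high (the shortest part), dark bore seen on top, about 0.16 kg. Origin: centre of its underside, z up along its axis; it stands upright on the table at the start, near side of the rail.
- blue_spacer: Blue turned spacer, plain cylinder 30 mm diameter, 40 mm high (second shortest), small dark bore seen on top, about 0.09 kg. Origin: centre of its underside, z up along its axis; it stands upright on the table at the start, near side of the rail.
- steel_plug: Bright steel stepped plug, 54 mm high in all (second tallest): body 32 mm diameter up to 34 mm, then a neck 20 mm diameter; about 0.24 kg. Origin: centre of its underside, z up along its axis; it stands upright on the table at the start, near side of the rail.
- copper_pin: Copper-coloured flanged pin, 68 mm high in all (the tallest part): foot flange 36 mm diameter and 8 mm high, then a stem 22 mm diameter to the top; about 0.26 kg. Origin: centre of its underside, z up along its axis; it stands upright on the table at the start, near side of the rail.
- mark_1: White round pad, 54 mm across and 3 mm thick, with a thin black circle and a black centre dot, fixed on the dark rail: one of four in a straight row 75 mm apart (mark_1, 2, 3, 4 in that order along the row). Origin: centre of its underside; its top is 3 mm higher, z up; its y axis runs along the row from mark_4 to mark_1, its x axis across the row.
- mark_2: White round pad, 54 mm across and 3 mm thick, with a thin black circle and a black centre dot, fixed on the dark rail: one of four in a straight row 75 mm apart (mark_1, 2, 3, 4 in that order along the row). Origin: centre of its underside; its top is 3 mm higher, z up; its y axis runs along the row from mark_4 to mark_1, its x axis across the row.
- mark_3: White round pad, 54 mm across and 3 mm thick, with a thin black circle and a black centre dot, fixed on the dark rail: one of four in a straight row 75 mm apart (mark_1, 2, 3, 4 in that order along the row). Origin: centre of its underside; its top is 3 mm higher, z up; its y axis runs along the row from mark_4 to mark_1, its x axis across the row.
- mark_4: White round pad, 54 mm across and 3 mm thick, with a thin black circle and a black centre dot, fixed on the dark rail: one of four in a straight row 75 mm apart (mark_1, 2, 3, 4 in that order along the row). Origin: centre of its underside; its top is 3 mm higher, z up; its y axis runs along the row from mark_4 to mark_1, its x axis across the row.
- green_end: Green block, 50 x 28 x 14 mm, fixed on one end of the dark rail (which end changes; a like red block is on the other), its centre 51.5 mm along the row from the nearest mark's. Origin: centre of its underside. The rail is a dark bar 66 x 370 x 10 mm fixed flat on the table, turned up to 0.25 rad; marks and blocks stand on its top, 10 mm above the table.
- ring_gauge: Black ring gauge lying flat on the table among the parts, not to be moved: 52 mm outer and 28 mm inner diameter, 16 mm high, 0.2 kg. Origin: centre of its underside.

How it is judged (in metres and radians):
At the end, for the whole second after the job is handed in: Green end to red end: brass collar, blue spacer, steel plug, copper pin, each within 12 mm of its mark's centre, standing on it (height within 4 mm), upright within 0.1 rad, released and at rest; ring gauge within 15 mm of its start (((horizontal distance between green_end and mark_1 below 0.08 m and horizontal distance between brass_collar and mark_1 below 0.012 m and horizontal distance between blue_spacer and mark_2 below 0.012 m and horizontal distance between steel_plug and mark_3 below 0.012 m and horizontal distance between copper_pin and mark_4 below 0.012 m) or (horizontal distance between green_end and mark_4 below 0.08 m and horizontal distance between brass_collar and mark_4 below 0.012 m and horizontal distance between blue_spacer and mark_3 below 0.012 m and horizontal distance between steel_plug and mark_2 below 0.012 m and horizontal distance between copper_pin and mark_1 below 0.012 m)) and angle between each of brass_collar, blue_spacer, steel_plug, copper_pin's own z axis and vertical below 0.1 rad and z of brass_collar in the frame of mark_1 between 0 and 0.007 m and linear speed of each of brass_collar, blue_spacer, steel_plug, copper_pin below 0.01 m/s and angular speed of each of brass_collar, blue_spacer, steel_plug, copper_pin below 0.1 rad/s and z of blue_spacer in the frame of mark_1 between 0 and 0.007 m and z of steel_plug in the frame of mark_1 between 0 and 0.007 m and z of copper_pin in the frame of mark_1 between 0 and 0.007 m and distance of ring_gauge from where it was at the start of the episode below 0.015 m); the robot touches nothing.
It fails at once if the ring gauge is shifted by more than 15 mm (distance of ring_gauge from where it was at the start of the episode above 0.015 m).
It also fails if it takes over 96 s, if anything falls off the work surface, if the arm or the gripper's body presses on something with over 40 N, if the wrist force passes 120 N, or if a joint passes its speed limit or range.

## Working session

There is one attempt and no reset: what is moved stays moved. The work goes in short steps, Python scripts to look and compute and a tool call to move; the robot and the scene stay as the last step left them, time stands still between calls to the robot, and variables do not carry over. Pictures are saved under pics/ and viewed, at most 14 in all, crops included, and the job is handed in when it is done.

Besides the shell and the picture viewer there is one more tool, called after "Call:" as name(argument=value, ...), one argument or row to a line, values as JSON. play_rows: Moves the arm, as the interface text tells. Its arguments: {"type":"object","properties":{"targets":{"type":"array"}},"required":["targets"]}

```bash
mkdir -p pics; cat > h.py <<'E'
import numpy as np, cv2
from cell import ctrl
from scipy.spatial.transform import Rotation as R
def tool():
    s=ctrl.read_state(); T=np.eye(4); T[:3,:3]=R.from_euler('xyz',s['tool_rot']).as_matrix(); T[:3,3]=s['eef_pos']; return T
def cam(name):
    c=ctrl.calibration(name); f=240/np.tan(np.radians(c['vfov'])/2)
    E=np.array(c['extrinsics']) if 'extrinsics' in c else tool()@np.array(c['mount'])
    return f,c['cx'],c['cy'],E
def shot(name,save=None):
    k=cam(name); im,d=ctrl.get_image(name)
    if save: cv2.imwrite('pics/'+save,im[:,:,::-1])
    return im,d,k
def pts(mask,d,k):
    f,cx,cy,E=k; v,u=np.nonzero(mask&(d>0)); z=d[v,u]
    P=np.c_[(u-cx)/f*z,(v-cy)/f*z,z,np.ones(len(z))]; return (P@E.T)[:,:3]
def ray(u,v,z,k):
    f,cx,cy,E=k; r=E[:3,:3]@np.array([(u-cx)/f,(v-cy)/f,1]); return E[:3,3]+r*(z-E[2,3])/r[2]
E
cat > a.py <<'E'
from h import *
print(ctrl.read_state())
im,d,k=shot('top','top.png'); im2,_,k2=shot('scene','scene.png')
for n in ['brass_collar','blue_spacer','steel_plug','copper_pin','mark_1','green_end','ring_gauge']:
    for r in ctrl.trace('top',n):
        P=pts(r['pixels'],d,k)
        if len(P)<5: print(n,'few');continue
        zt=np.percentile(P[:,2],95); Q=P[P[:,2]>zt-4]
        c,rad=cv2.minEnclosingCircle(Q[:,:2].astype(np.float32))
        print(n,round(r['confidence'],2),r['bbox'],'z',zt.round(1),'mean',Q.mean(0).round(1),'circ',np.round(c,1),round(rad,1))
E
python3 a.py
```

```text
{'clock': 0.0, 'qpos': array([ 1.16022829,  0.62935663,  0.03838673,  1.5183988 , -0.02697725,
        0.99625222, -0.02000727]), 'qd': array([ 2.55979054e-04,  5.06210592e-04,  4.49057058e-05,  4.72564732e-04,
       -6.39528130e-04,  1.34994908e-03, -2.18797041e-03]), 'tau': array([-7.03130831e-05, -5.63396430e+01,  1.22631636e+00, -1.93445063e+01,
        1.10984186e-02,  1.05486129e-02, -2.70710575e-05]), 'eef_pos': array([ 219.54086249, -611.18514379,  255.37135966]), 'tool_rot': array([-3.13969411e+00,  1.26320071e-05,  3.44817132e-01]), 'force': array([ 0.81447866, -0.12065138,  0.64303858]), 'torque': array([0.01602438, 0.02848323, 0.01943478]), 'gripper_force': 0.0, 'width': 85.28426312845968}
brass_collar 0.86 [471.5, 290.4, 492.5, 310.3] z 27.1 mean [ 456.9 -261.2   25.2] circ [ 457.1 -261.3] 16.5
blue_spacer 0.73 [389.7, 295.1, 409.0, 314.0] z 41.4 mean [ 447.8 -119.1   39.3] circ [ 448.1 -119.2] 14.8
steel_plug 0.86 [155.2, 275.8, 179.3, 297.7] z 54.2 mean [472.2 274.8  52.9] circ [472.3 274.9] 9.8
copper_pin 0.56 [326.7, 301.5, 345.8, 324.0] z 68.9 mean [437.4 -14.2  67.2] circ [437.6 -14. ] 10.7
mark_1 0.87 [326.5, 202.6, 357.9, 237.1] z 14.8 mean [601.5 -22.5  12.7] circ [600.4 -22.5] 27.2
mark_1 0.76 [368.8, 197.7, 399.0, 228.1] z 14.7 mean [610.5 -96.4  12.7] circ [609.8 -96.2] 27.8
mark_1 0.68 [412.7, 190.6, 441.6, 223.8] z 14.6 mean [ 620.3 -171.2   12.6] circ [ 620.3 -171.5] 27.4
mark_1 0.62 [281.7, 205.3, 314.0, 242.7] z 14.7 mean [590.9  51.9  12.7] circ [591.   51.9] 26.9
green_end 0.96 [444.6, 186.4, 470.5, 221.7] z 25.0 mean [ 626.8 -221.7   23. ] circ [ 627. -222.] 26.8
ring_gauge 0.71 [236.1, 291.5, 266.5, 320.5] z 17.2 mean [445.  130.7  15.3] circ [445.2 130.6] 25.6
ring_gauge 0.33 [471.5, 290.8, 494.2, 312.4] z 27.0 mean [ 456.8 -261.7   25.2] circ [ 456.9 -262. ] 17.3
```

View pics/top.png

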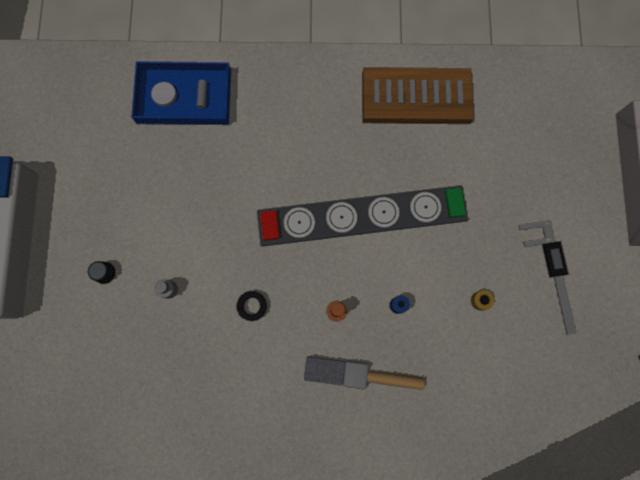

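View pics/scene.png

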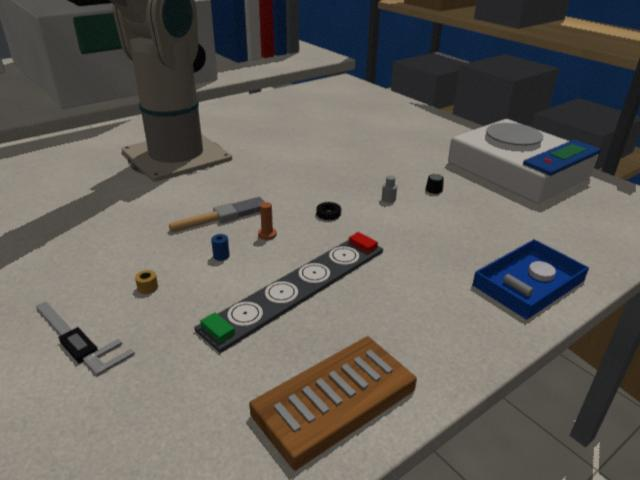

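The top view shows the parts standing near the rail: steel (166,288), ring (251,306), copper (337,311), blue (400,304) and brass (484,300). The green block is on the right at (456,202). I'll start by going above brass with the jaws across the rail (yaw about 1.70).

Call:
play_rows(
  targets=[
    [0.2,34.2,-24.9,5,-77.7],
    [0.2,34.2,-24.9,5,-77.7],
    [0.2,34.2,-24.9,5,-77.7],
    [0.2,34.2,-24.9,5,-77.7],
    [0.2,34.2,-24.9,5,-77.7],
    [0.2,34.2,-24.9,5,-77.7],
    [0.2,34.2,-24.9,5,-77.7],
    [0.2,34.2,-24.9,5,-77.7],
    [0.2,34.2,-24.9,5,-77.7],
    [0.2,34.2,-24.9,5,-77.7],
  ],
)

```text
clock: 1.45
eef_pos: [460.3, -257.1, 206.3]
tool_rot: [3.139, -0.002, 1.711]
force: [-0.2, 0.3, 0.5]
width: 68.1
gripper_force: 0.0
```

```bash
cat > rel.py <<'E'
# rel.py x y z yaw : shift/turn in tool axes from the measured pose
import sys
from h import *
def rel(x,y,z,yaw=1.70):
    T=tool(); d=T[:3,:3].T@(np.array([x,y,z])-T[:3,3])/10
    c=R.from_matrix(T[:3,:3]).as_euler('xyz')[2]
    print('pos',T[:3,3].round(1),'yaw',round(c,3),'-> shift cm',d.round(2),'spin',round(-np.degrees((yaw-c+np.pi)%(2*np.pi)-np.pi),1))
if __name__=='__main__': rel(*map(float,sys.argv[1:]))
E
cat > w.py <<'E'
import sys
from h import *
im,d,k=shot('wrist',sys.argv[1])
print(tool()[:3,3].round(1))
for n in sys.argv[2:]:
    for r in ctrl.trace('wrist',n):
        P=pts(r['pixels'],d,k)
        if len(P)<5: print(n,'few');continue
        zt=np.percentile(P[:,2],95); Q=P[abs(P[:,2]-zt)<3]
        c,rad=cv2.minEnclosingCircle(Q[:,:2].astype(np.float32))
        print(n,round(r['confidence'],2),np.round(r['bbox']),'z',zt.round(1),'mean',Q.mean(0).round(1),'circ',np.round(c,1),round(rad,1))
E
python3 w.py w1.png brass_collar; python3 rel.py 457 -261.3 30
```

```text
[ 458.6 -259.9  206.3]
brass_collar 0.63 [289. 201. 328. 247.] z 26.8 mean [ 455.9 -261.4   25.7] circ [ 455.8 -261.8] 17.0
pos [ 457.5 -261.8  206.3] yaw 1.701 -> shift cm [ 0.06 -0.04 17.63] spin 0.0
```

Call:
play_rows(
  targets=[
    [0.2,0.0,-0.1,8,0],
    [0.2,0.0,-0.1,12,0],
    [0.2,0.0,-0.1,15,0],
    [0.2,0.0,-0.1,17.6,0],
    [0.2,0.0,-0.1,17.6,0],
    [0.2,0.0,-0.1,17.6,0],
    [1,0.0,-0.1,17.6,0],
    [1,0.0,-0.1,17.6,0],
    [1,0.0,-0.1,17.6,0],
    [1,0.0,-0.1,17.6,0],
  ],
)

```text
clock: 2.55
eef_pos: [457.3, -262.8, 32.3]
tool_rot: [3.139, 0.002, 1.7]
force: [-0.4, 0.2, 8.8]
width: 30.7
gripper_force: 58.6
```

Call:
play_rows(
  targets=[
    [1,0,0,0,0],
    [1,0,0,0,0],
    [1,0,0,-3,0],
    [1,0,0,-8,0],
    [1,0,0,-8,0],
  ],
)

```text
clock: 3.05
eef_pos: [460.0, -263.6, 116.1]
tool_rot: [3.132, 0.006, 1.7]
force: [1.8, -0.2, -1.9]
width: 30.8
gripper_force: 60.2
```

```bash
python3 w.py w2.png brass_collar mark_1;  python3 rel.py 620.3 -171.3 100;python3 rel.py 620.3 -171.3 45
```

```text
[ 458.6 -263.2  113.8]
brass_collar 0.97 [277. 267. 355. 368.] z 110.2 mean [ 459.4 -261.4  109.3] circ [ 459.6 -262.4] 17.2
mark_1 0.64 [550.  85. 638. 181.] z 13.8 mean [ 617.8 -170.    12.7] circ [ 619.1 -171. ] 27.8
mark_1 0.56 [582.   2. 640.  48.] z 13.7 mean [ 603.4 -112.2   12.5] circ [ 602.8 -112.6] 20.4
pos [ 456.1 -262.2  110.7] yaw 1.7 -> shift cm [ 6.9  17.45  1.08] spin 0.0
pos [ 456.1 -262.2  110.7] yaw 1.7 -> shift cm [ 6.9  17.45  6.58] spin 0.0
```

Call:
play_rows(
  targets=[
    [1,6.9,17.4,1.5,0],
    [1,6.9,17.4,1.5,0],
    [1,6.9,17.4,1.5,0],
    [1,6.9,17.4,1.5,0],
    [1,6.9,17.4,1.5,0],
    [1,6.9,17.4,1.5,0],
    [1,6.9,17.4,1.5,0],
    [1,6.9,17.4,1.5,0],
  ],
)

```text
clock: 4.0
eef_pos: [618.3, -172.4, 94.7]
tool_rot: [-3.139, 0.0, 1.699]
force: [0.1, 0.2, -2.2]
width: 30.8
gripper_force: 60.2
```

```bash
python3 w.py w3.png brass_collar mark_1;  python3 rel.py 620.3 -171.3 44
```

```text
[ 618.7 -172.3   95. ]
brass_collar 0.65 [275. 266. 353. 368.] z 88.8 mean [ 617.6 -170.2   87.9] circ [ 617.8 -171.3] 17.3
mark_1 0.8 [274. 214. 362. 289.] z 13.9 mean [ 619.3 -163.6   12.8] circ [ 619.7 -170.4] 27.1
mark_1 0.69 [266.  74. 372. 182.] z 13.9 mean [609.6 -95.3  12.8] circ [609.7 -96.3] 27.0
pos [ 619.4 -172.    95.4] yaw 1.699 -> shift cm [0.05 0.1  5.14] spin -0.0
```

View pics/w3.png

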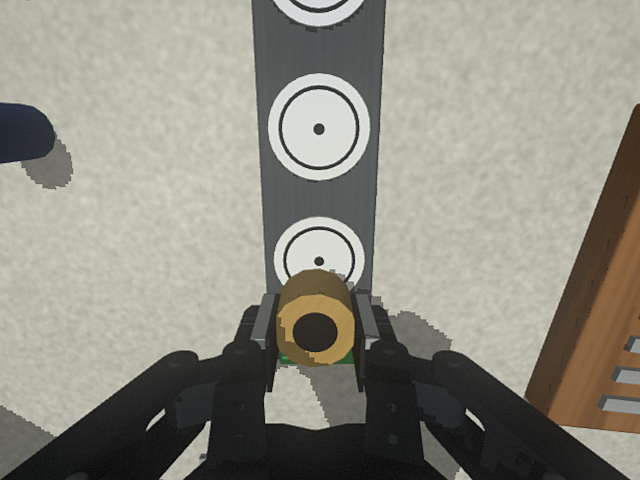

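The wrist view shows brass gripped upright at (315,330), with its mark just below and ahead at (318,260). I'll lower it with a 2 mm correction and release.

Call:
play_rows(
  targets=[
    [1,0,0.2,2.5,0],
    [1,0,0.2,4,0],
    [1,0,0.2,4.7,0],
    [1,0,0.2,4.9,0],
    [1,0,0.2,4.9,0],
    [1,0,0.2,4.9,0],
    [0.2,0,0.2,4.9,0],
    [0.2,0,0.2,4.9,0],
    [0.2,0,0.2,4.9,0],
    [0.2,0,0.2,4.9,0],
  ],
)

```text
clock: 5.15
eef_pos: [622.3, -170.7, 46.6]
tool_rot: [3.141, 0.0, 1.701]
force: [0.3, -0.3, -0.0]
width: 68.2
gripper_force: 0.0
```

Call:
play_rows(
  targets=[
    [0.2,0,0,-3,0],
    [0.2,0,0,-7,0],
    [0.2,0,0,-11,0],
    [0.2,0,0,-13,0],
    [0.2,0,0,-13,0],
    [0.2,0,0,-13,0],
  ],
)

```text
clock: 5.75
eef_pos: [621.9, -170.8, 176.5]
tool_rot: [3.141, 0.0, 1.701]
force: [0.1, 0.0, -0.1]
width: 68.4
gripper_force: 0.0
```

```bash
python3 w.py w4.png brass_collar mark_1;  python3 rel.py 447.5 -119.2 130
```

```text
[ 621.3 -170.7  175.5]
brass_collar 0.58 [293. 206. 339. 255.] z 39.7 mean [ 621.8 -168.9   38.6] circ [ 621.8 -169.3] 16.7
mark_1 0.89 [276.  90. 348. 166.] z 14.0 mean [609.5 -95.3  12.8] circ [609.6 -96.2] 26.9
mark_1 0.75 [274.   0. 351.  58.] z 14.0 mean [600.5 -29.1  12.8] circ [599.6 -22.2] 26.9
mark_1 0.55 [280. 188. 345. 256.] z 13.9 mean [ 615.2 -163.7   12.7] circ [ 619.7 -170.5] 27.2
pos [ 621.  -170.6  174.8] yaw 1.701 -> shift cm [  7.34 -16.53   4.53] spin 0.1
```

Call:
play_rows(
  targets=[
    [0.2,7.3,-16.5,4,0],
    [0.2,7.3,-16.5,4,0],
    [0.2,7.3,-16.5,4,0],
    [0.2,7.3,-16.5,4,0],
    [0.2,7.3,-16.5,4,0],
    [0.2,7.3,-16.5,4,0],
    [0.2,7.3,-16.5,4,0],
    [0.2,7.3,-16.5,4,0],
  ],
)

```text
clock: 6.7
eef_pos: [450.4, -120.0, 136.3]
tool_rot: [3.14, 0.0, 1.701]
force: [0.5, -0.8, 0.1]
width: 68.1
gripper_force: 0.0
```

```bash
python3 w.py w5.png blue_spacer;  python3 rel.py 447.5 -119.2 34
```

```text
[ 450.1 -120.   136.2]
blue_spacer 0.56 [286. 216. 335. 278.] z 40.6 mean [ 447.1 -118.2   39.6] circ [ 447.1 -118.7] 15.0
pos [ 449.8 -119.9  136.2] yaw 1.701 -> shift cm [ 0.1  -0.23 10.22] spin 0.0
```

Call:
play_rows(
  targets=[
    [0.2,0.1,-0.2,5,0],
    [0.2,0.1,-0.2,8.5,0],
    [0.2,0.1,-0.2,10.1,0],
    [0.2,0.1,-0.2,10.1,0],
    [0.2,0.1,-0.2,10.1,0],
    [1,0.1,-0.2,10.1,0],
    [1,0.1,-0.2,10.1,0],
    [1,0.1,-0.2,10.1,0],
    [1,0.1,-0.2,10.1,0],
    [1,0.1,-0.2,10.1,0],
  ],
)

```text
clock: 7.8
eef_pos: [447.6, -119.2, 36.5]
tool_rot: [3.139, 0.001, 1.701]
force: [-0.7, 0.2, 7.2]
width: 27.7
gripper_force: 58.6
```

```bash
python3 rel.py 610 -96.2 100;  python3 rel.py 610 -96.2 47
```

```text
pos [ 447.6 -119.2   36.5] yaw 1.701 -> shift cm [ 0.16 16.41 -6.31] spin 0.0
pos [ 447.6 -119.2   36.5] yaw 1.701 -> shift cm [ 0.17 16.4  -1.01] spin 0.0
```

Call:
play_rows(
  targets=[
    [1,0,0,-3,0],
    [1,0,0,-6.5,0],
    [1,0.2,5,-6.5,0],
    [1,0.2,10,-6.5,0],
    [1,0.2,16.4,-6.5,0],
    [1,0.2,16.4,-6.5,0],
    [1,0.2,16.4,-6.5,0],
    [1,0.2,16.4,-6.5,0],
    [1,0.2,16.4,-6.5,0],
    [1,0.2,16.4,-6.5,0],
  ],
)

```text
clock: 8.8
eef_pos: [607.9, -96.3, 100.4]
tool_rot: [-3.14, 0.0, 1.7]
force: [-0.0, -0.9, -0.2]
width: 27.1
gripper_force: 59.5
```

```bash
python3 w.py w6.png blue_spacer mark_1;  python3 rel.py 610 -96.2 50
```

```text
[608.2 -96.1 100.4]
blue_spacer 0.76 [274. 274. 354. 386.] z 104.2 mean [607.3 -94.8 103.3] circ [607.7 -96.1] 15.6
mark_1 0.89 [273. 222. 363. 288.] z 13.9 mean [609.4 -90.2  12.8] circ [609.8 -95.8] 26.9
mark_1 0.71 [270.  79. 370. 183.] z 13.9 mean [599.7 -21.1  12.8] circ [599.8 -21.9] 27.1
mark_1 0.64 [272.   1. 366.  34.] z 13.9 mean [592.1  34.   12.6] circ [591.2  39.3] 22.8
pos [608.7 -96.  100.5] yaw 1.701 -> shift cm [-0.04  0.13  5.05] spin 0.0
```

Call:
play_rows(
  targets=[
    [1,0,0.1,2.5,0],
    [1,0,0.1,4.2,0],
    [1,0,0.1,5,0],
    [1,0,0.1,5,0],
    [1,0,0.1,5,0],
    [1,0,0.1,5,0],
    [0.2,0,0.1,5,0],
    [0.2,0,0.1,5,0],
    [0.2,0,0.1,5,0],
    [0.2,0,0.1,5,0],
  ],
)

```text
clock: 9.95
eef_pos: [610.3, -95.6, 50.5]
tool_rot: [3.141, 0.0, 1.701]
force: [-0.0, 1.4, 0.6]
width: 68.4
gripper_force: 0.0
```

Call:
play_rows(
  targets=[
    [0.2,0,0,-3,0],
    [0.2,0,0,-7,0],
    [0.2,0,0,-11,0],
    [0.2,0,0,-13,0],
    [0.2,0,0,-13,0],
    [0.2,0,0,-13,0],
  ],
)

```text
clock: 10.55
eef_pos: [610.0, -95.8, 180.4]
tool_rot: [3.141, 0.0, 1.701]
force: [-0.5, -0.8, 0.2]
width: 68.4
gripper_force: 0.0
```

```bash
python3 w.py w7.png blue_spacer mark_1;  python3 rel.py 472 274.8 150
```

```text
[609.4 -95.8 179.5]
blue_spacer 0.56 [296. 210. 334. 259.] z 53.6 mean [609.7 -94.8  52.6] circ [609.7 -95.3] 14.9
mark_1 0.91 [287. 277. 343. 323.] z 13.8 mean [ 616.  -160.5   12.7] circ [ 619.4 -170. ] 27.0
mark_1 0.88 [280. 194. 348. 247.] z 14.1 mean [608.5 -88.   12.7] circ [609.6 -96.2] 27.0
mark_1 0.73 [280.  91. 348. 165.] z 13.9 mean [599.5 -21.2  12.7] circ [599.7 -21.9] 27.0
mark_1 0.62 [275.   0. 357.  63.] z 14.0 mean [590.5  46.3  12.7] circ [589.7  52.3] 27.0
pos [609.2 -95.6 178.9] yaw 1.701 -> shift cm [38.51 -8.79  2.93] spin 0.1
```

Call:
play_rows(
  targets=[
    [0.2,38.5,-8.8,2.9,0],
    [0.2,38.5,-8.8,2.9,0],
    [0.2,38.5,-8.8,2.9,0],
    [0.2,38.5,-8.8,2.9,0],
    [0.2,38.5,-8.8,2.9,0],
    [0.2,38.5,-8.8,2.9,0],
    [0.2,38.5,-8.8,2.9,0],
    [0.2,38.5,-8.8,2.9,0],
    [0.2,38.5,-8.8,2.9,0],
    [0.2,38.5,-8.8,2.9,0],
  ],
)

```text
clock: 11.7
eef_pos: [471.6, 275.7, 150.3]
tool_rot: [-3.14, 0.001, 1.705]
force: [0.3, -0.4, 0.4]
width: 68.6
gripper_force: 0.0
```

Call:
play_rows(
  targets=[
    [0.2,0,0,0,0],
    [0.2,0,0,0,0],
    [0.2,0,0,0,0],
  ],
)

```text
clock: 12.0
eef_pos: [473.7, 273.1, 151.2]
tool_rot: [-3.142, 0.001, 1.698]
force: [-0.7, -0.6, -0.3]
width: 68.8
gripper_force: 0.0
```

```bash
python3 w.py w8.png steel_plug;  python3 rel.py 472 274.8 34
```

```text
[473.6 273.4 151.3]
steel_plug 0.64 [288. 209. 333. 264.] z 54.2 mean [471.2 276.8  53.5] circ [471.4 276.4] 10.0
pos [473.5 273.7 151.3] yaw 1.699 -> shift cm [ 0.13 -0.14 11.73] spin -0.1
```

View pics/w8.png

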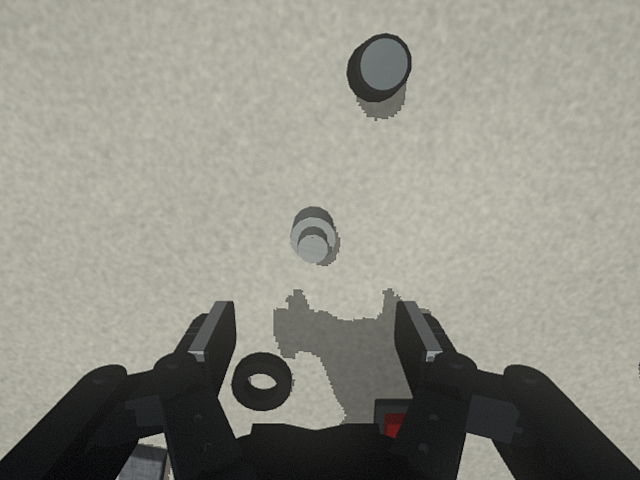

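The steel plug stands alone at (313,240), between the jaws and clear of the ring at (262,380).

Call:
play_rows(
  targets=[
    [0.2,0.2,-0.2,5,0],
    [0.2,0.2,-0.2,9,0],
    [0.2,0.2,-0.2,11.7,0],
    [0.2,0.2,-0.2,11.7,0],
    [0.2,0.2,-0.2,11.7,0],
    [1,0.2,-0.2,11.7,0],
    [1,0.2,-0.2,11.7,0],
    [1,0.2,-0.2,11.7,0],
    [1,0.2,-0.2,11.7,0],
    [1,0.2,-0.2,11.7,0],
  ],
)

```text
clock: 13.1
eef_pos: [471.7, 276.9, 36.1]
tool_rot: [3.139, -0.001, 1.701]
force: [0.1, -0.9, 7.7]
width: 30.0
gripper_force: 58.8
```

```bash
python3 rel.py 600 -22 120
```

```text
pos [471.7 276.9  36.1] yaw 1.701 -> shift cm [-31.29   8.88  -8.39] spin 0.0
```

Call:
play_rows(
  targets=[
    [1,0,0,-4,0],
    [1,0,0,-8.4,0],
    [1,-4,1,-8.4,0],
    [1,-8,2,-8.4,0],
    [1,-13,3.6,-8.4,0],
    [1,-18,5,-8.4,0],
    [1,-22.5,6.4,-8.4,0],
    [1,-27,7.7,-8.4,0],
    [1,-30,8.5,-8.4,0],
    [1,-31.3,8.9,-8.4,0],
  ],
)

```text
clock: 14.1
eef_pos: [600.3, -27.8, 118.6]
tool_rot: [3.141, 0.003, 1.695]
force: [-0.5, -0.3, -2.1]
width: 29.6
gripper_force: 60.3
```

Call:
play_rows(
  targets=[
    [1,0,0,0,0],
    [1,0,0,0,0],
    [1,0,0,0,0],
    [1,0,0,0,0],
  ],
)

```text
clock: 14.5
eef_pos: [599.1, -20.0, 118.6]
tool_rot: [-3.142, -0.001, 1.704]
force: [-0.7, 0.3, -1.4]
width: 30.1
gripper_force: 60.3
```

```bash
python3 w.py w9.png steel_plug mark_1;  python3 rel.py 600 -22 49.5
```

```text
[599.2 -20.4 118.5]
mark_1 0.76 [276. 212. 357. 282.] z 13.9 mean [599.4 -17.7  12.8] circ [600.  -21.7] 27.2
mark_1 0.73 [283. 403. 346. 426.] z 13.8 mean [ 616.2 -154.1   12.7] circ [ 618.6 -162. ] 25.5
mark_1 0.69 [272.  85. 364. 181.] z 13.9 mean [589.8  53.2  12.8] circ [589.8  52.4] 26.9
pos [599.4 -21.2 118.4] yaw 1.703 -> shift cm [-0.08  0.05  6.89] spin 0.2
```

```bash
cat > t.py <<'E'
from h import *
im,d,k=shot('wrist','w10.png'); P=pts(d>0,d,k); T=tool()[:3,3]
m=(np.hypot(P[:,0]-T[0],P[:,1]-T[1])<11.5)&(P[:,2]>T[2]-15)&(P[:,2]<T[2]+60)
z=P[m,2]; print(T,len(z),np.percentile(z,[5,50,95]));Q=P[m][abs(z-np.percentile(z,95))<3]
print(Q.mean(0),cv2.minEnclosingCircle(Q[:,:2].astype(np.float32)))
E
python3 t.py
```

```text
[599.44852733 -21.57880274 118.37010403] 5076 [115.80966273 135.40575433 174.80334786]
[598.11480396 -10.77921815 175.02987025] ((597.5897827148438, -11.592832565307617), 5.069595813751221)
```

View pics/w10.png

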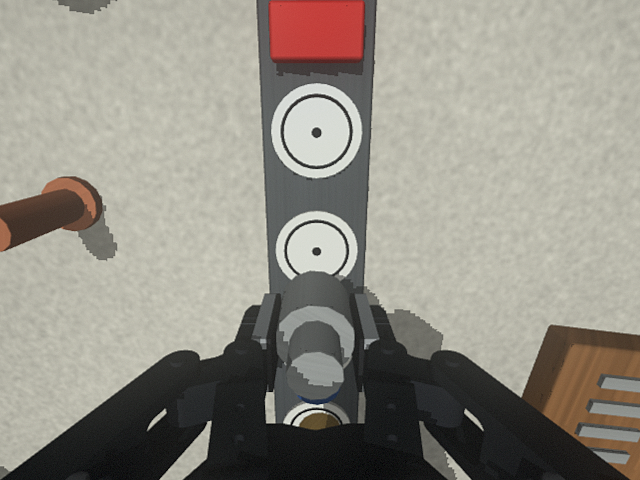

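The steel plug is held upright at (316,340). Lower it 6.8 cm.

Call:
play_rows(
  targets=[
    [1,0,0.05,3.5,0],
    [1,0,0.05,5.8,0],
    [1,0,0.05,6.8,0],
    [1,0,0.05,6.8,0],
    [1,0,0.05,6.8,0],
    [1,0,0.05,6.8,0],
    [0.2,0,0.05,6.8,0],
    [0.2,0,0.05,6.8,0],
    [0.2,0,0.05,6.8,0],
    [0.2,0,0.05,6.8,0],
  ],
)

```text
clock: 15.7
eef_pos: [600.3, -22.3, 50.6]
tool_rot: [3.141, 0.0, 1.701]
force: [0.8, 0.3, 0.2]
width: 68.3
gripper_force: 0.0
```

Call:
play_rows(
  targets=[
    [0.2,0,0,-3,0],
    [0.2,0,0,-7,0],
    [0.2,0,0,-11,0],
    [0.2,0,0,-13,0],
    [0.2,0,0,-13,0],
    [0.2,0,0,-13,0],
  ],
)

```text
clock: 16.3
eef_pos: [599.9, -22.5, 180.3]
tool_rot: [3.141, 0.0, 1.701]
force: [-1.1, -0.6, -1.4]
width: 67.9
gripper_force: 0.0
```

```bash
python3 w.py w11.png steel_plug mark_1;  python3 rel.py 437.3 -14 160
```

```text
[599.3 -22.6 179.4]
steel_plug 0.6 [291. 207. 334. 261.] z 67.3 mean [600.  -22.2  66.6] circ [600.  -22.5] 9.9
mark_1 0.94 [283. 191. 346. 248.] z 13.9 mean [598.4 -13.2  12.8] circ [599.7 -21.7] 27.0
mark_1 0.72 [280.  89. 353. 164.] z 14.0 mean [589.7  53.1  12.8] circ [589.7  52.4] 27.0
mark_1 0.67 [294. 292. 334. 346.] z 53.6 mean [609.6 -94.3  52.7] circ [610. -95.] 15.1
mark_1 0.61 [287. 347. 344. 391.] z 13.9 mean [ 615.5 -161.3   12.8] circ [ 619.4 -170. ] 27.5
mark_1 0.57 [285. 278. 346. 323.] z 13.9 mean [608.4 -87.4  12.8] circ [609.8 -95.7] 27.1
pos [599.1 -22.5 178.8] yaw 1.701 -> shift cm [  2.94 -15.93   1.93] spin 0.1
```

Steel is right on its mark. Copper is next.

Call:
play_rows(
  targets=[
    [0.2,2.9,-15.9,1.9,0],
    [0.2,2.9,-15.9,1.9,0],
    [0.2,2.9,-15.9,1.9,0],
    [0.2,2.9,-15.9,1.9,0],
    [0.2,2.9,-15.9,1.9,0],
    [0.2,2.9,-15.9,1.9,0],
    [0.2,2.9,-15.9,1.9,0],
    [0.2,2.9,-15.9,1.9,0],
  ],
)

```text
clock: 17.25
eef_pos: [440.1, -14.0, 161.2]
tool_rot: [3.14, -0.0, 1.7]
force: [-0.3, -0.3, -0.2]
width: 68.6
gripper_force: 0.0
```

```bash
python3 w.py w12.png copper_pin;  python3 rel.py 437.3 -14 48
```

```text
[439.8 -14.  161.2]
copper_pin 0.78 [288. 206. 334. 269.] z 68.3 mean [436.4 -12.8  67.5] circ [436.3 -13.1] 10.9
pos [439.5 -14.1 161.2] yaw 1.701 -> shift cm [ 0.03 -0.23 11.32] spin 0.0
```

Call:
play_rows(
  targets=[
    [0.2,0.1,-0.3,5,0],
    [0.2,0.1,-0.3,9,0],
    [0.2,0.1,-0.3,11.3,0],
    [0.2,0.1,-0.3,11.3,0],
    [0.2,0.1,-0.3,11.3,0],
    [1,0.1,-0.3,11.3,0],
    [1,0.1,-0.3,11.3,0],
    [1,0.1,-0.3,11.3,0],
    [1,0.1,-0.3,11.3,0],
    [1,0.1,-0.3,11.3,0],
  ],
)

```text
clock: 18.35
eef_pos: [436.5, -13.6, 49.4]
tool_rot: [3.139, 0.0, 1.701]
force: [0.7, -0.5, 7.1]
width: 20.9
gripper_force: 58.2
```

```bash
python3 rel.py 590 52.3 120
```

```text
pos [436.5 -13.6  49.4] yaw 1.701 -> shift cm [ 4.54 16.09 -7.02] spin 0.0
```

Call:
play_rows(
  targets=[
    [1,0,0,-4,0],
    [1,0,0,-7,0],
    [1,1.5,5,-7,0],
    [1,2.8,10,-7,0],
    [1,4,14,-7,0],
    [1,4.5,16.1,-7,0],
    [1,4.5,16.1,-7,0],
    [1,4.5,16.1,-7,0],
    [1,4.5,16.1,-7,0],
    [1,4.5,16.1,-7,0],
  ],
)

```text
clock: 19.35
eef_pos: [588.2, 51.1, 118.2]
tool_rot: [-3.14, 0.001, 1.701]
force: [-1.2, -0.1, -2.5]
width: 20.6
gripper_force: 59.6
```

Call:
play_rows(
  targets=[
    [1,0,0,0,0],
    [1,0,0,0,0],
  ],
)

```text
clock: 19.55
eef_pos: [589.1, 51.7, 118.5]
tool_rot: [-3.142, 0.0, 1.701]
force: [-0.7, 0.2, -3.1]
width: 20.3
gripper_force: 59.6
```

```bash
python3 w.py w13.png copper_pin mark_1;  python3 rel.py 590 52.3 63
```

```text
[589.2  51.7 118.5]
copper_pin 0.91 [280. 256. 348. 402.] z 137.1 mean [588.4  53.1 136.5] circ [588.8  52.2] 11.3
copper_pin 0.66 [ 31.  42. 138. 138.] z 16.6 mean [444.8 132.3  15.5] circ [444.6 132. ] 26.4
mark_1 0.76 [282. 404. 352. 426.] z 13.8 mean [607.6 -83.8  12.7] circ [609.  -89.3] 26.0
mark_1 0.65 [275. 207. 361. 276.] z 13.9 mean [589.3  59.6  12.8] circ [589.9  52.7] 27.0
pos [589.3  51.9 118.4] yaw 1.701 -> shift cm [0.04 0.07 5.54] spin 0.0
```

View pics/w13.png

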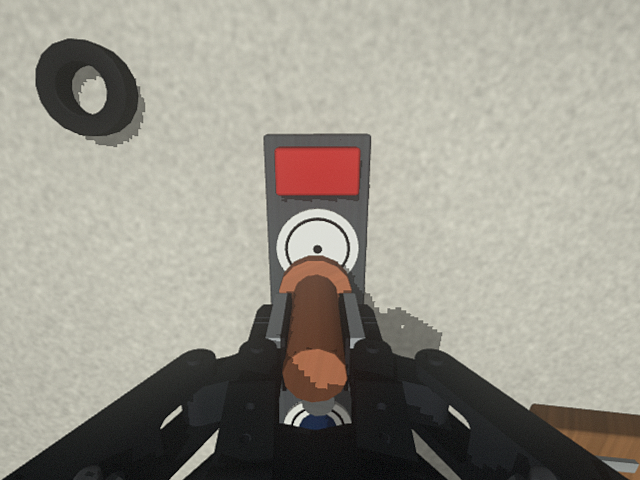

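Copper is upright in the jaws at (316,330), with its mark at (317,247). Lower and release.

Call:
play_rows(
  targets=[
    [1,0.05,0.05,3,0],
    [1,0.05,0.05,4.7,0],
    [1,0.05,0.05,5.5,0],
    [1,0.05,0.05,5.5,0],
    [1,0.05,0.05,5.5,0],
    [1,0.05,0.05,5.5,0],
    [0.2,0.05,0.05,5.5,0],
    [0.2,0.05,0.05,5.5,0],
    [0.2,0.05,0.05,5.5,0],
    [0.2,0.05,0.05,5.5,0],
  ],
)

```text
clock: 20.7
eef_pos: [590.0, 52.6, 63.6]
tool_rot: [3.141, -0.0, 1.701]
force: [0.0, 0.2, -0.3]
width: 68.1
gripper_force: 0.0
```

Call:
play_rows(
  targets=[
    [0.2,0,0,-3,0],
    [0.2,0,0,-7,0],
    [0.2,0,0,-11,0],
    [0.2,0,0,-15,0],
    [0.2,0,-5,-15,0],
    [0.2,0,-10,-15,0],
    [0.2,0,-15,-15,0],
    [0.2,0,-18,-15,0],
    [0.2,0,-18,-15,0],
    [0.2,0,-18,-15,0],
  ],
)

```text
clock: 21.7
eef_pos: [411.9, 29.1, 213.9]
tool_rot: [3.14, 0.0, 1.701]
force: [1.1, -0.5, 0.5]
width: 68.2
gripper_force: 0.0
```

```bash
python3 a.py | grep -v clock | grep conf -v; python3 -c "
import cv2;a=cv2.imread('pics/scene.png')[200:370,130:430];cv2.imwrite('pics/fin.png',cv2.resize(a,None,fx=2.4,fy=2.4))"
```

```text
0.65864463, -0.48086182]), 'qd': array([-0.00764153,  0.02740924,  0.00269162, -0.0472766 ,  0.00175019,
       -0.00260839, -0.00054068]), 'tau': array([ 2.34024036e-01, -3.57251143e+01, -4.41391826e+00, -1.15057763e+01,
       -5.88502991e-02,  1.95221901e-01, -1.76918140e-03]), 'eef_pos': array([411.90221833,  29.13914077, 213.87942615]), 'tool_rot': array([3.13962614e+00, 3.96505418e-04, 1.70085115e+00]), 'force': array([ 1.12568415, -0.53194235,  0.48834851]), 'torque': array([ 0.04816495, -0.047046  , -0.03347598]), 'gripper_force': 0.0, 'width': 68.22773821707958}
brass_collar 0.86 [418.0, 192.9, 438.0, 216.1] z 40.3 mean [ 622.8 -169.5   38.4] circ [ 622.5 -169.5] 16.7
blue_spacer 0.58 [374.4, 199.5, 396.5, 219.5] z 54.3 mean [610.3 -95.8  52.3] circ [610.2 -96.3] 14.8
steel_plug 0.91 [335.0, 204.8, 354.3, 224.7] z 67.7 mean [600.3 -23.4  66.1] circ [600.7 -23.7] 10.0
copper_pin 0.59 [289.5, 205.7, 310.0, 234.2] z 81.2 mean [590.1  51.4  79.9] circ [590.4  51.5] 10.6
mark_1 0.85 [369.3, 195.4, 401.2, 226.0] z 15.1 mean [604.3 -93.9  13.6] circ [609.9 -96.1] 27.3
mark_1 0.84 [324.4, 202.2, 358.2, 233.1] z 15.0 mean [594.7 -20.1  13.1] circ [600.6 -22.1] 27.0
mark_1 0.74 [282.2, 207.9, 315.4, 238.8] z 19.2 mean [563.3  50.3 109. ] circ [531.4  48.3] 70.8
mark_1 0.68 [412.4, 193.9, 439.8, 222.2] z 14.7 mean [ 611.3 -166.8   12.6] circ [ 619.1 -170. ] 26.0
green_end 0.93 [443.6, 188.8, 467.7, 222.0] z 25.4 mean [ 626.6 -221.5   23.4] circ [ 626.2 -220.2] 26.3
```

View pics/fin.png

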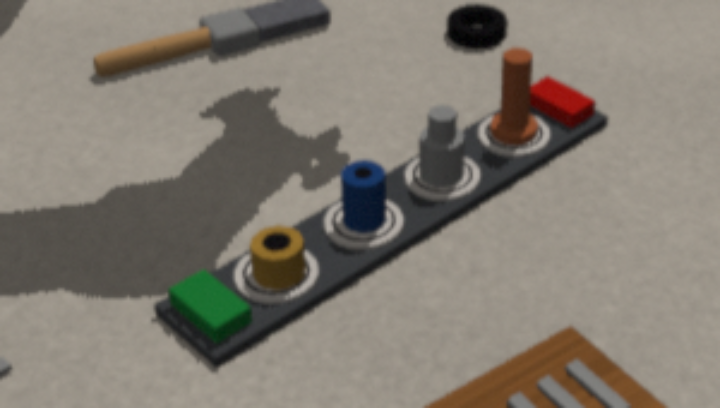

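All four stand upright and centred within about 3 mm, running brass, blue, steel, copper from green to red. The ring gauge is untouched and the gripper is clear, so I'm handing in.

```bash
python3 -c "
from cell import ctrl; print(ctrl.finish_job())"
```

```text
the job is handed in; nothing more can be done
None
```

The job is handed in: brass, blue, steel and copper stand upright on their marks from green to red, each within about 3 mm of centre by my last camera check, with everything released and the ring gauge not touched; the hand-in returned no verdict.

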